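Shut the snap-lock food box

TASK

Shut the larger food box: press its lid down until it clicks home, then flip the four side clips down and push each one in until it snaps. Push gently and stop as soon as it gives; do not shove the box from its place, and leave the other things on the worktop where they are.

Things in the scene. Friction and masses are not known exactly. Their poses are not given: they have to be found in the camera images.
- box: The larger food box: a glass tub 130 mm (its x) by 180 mm (its y), 75 mm high, full of boiled potatoes, with a flat grey plastic lid on it and a grey clip hinged to the lid on each side. Loose on the worktop, about 2 kg in all (load and friction vary): it starts to slide at a sideways push of roughly 9 to 16 N. Origin: centre of its underside, z up.
- lid (a joint): How far (m) the lid stands above home (0). It only goes straight down. It starts 6 to 8 mm proud, resting on its rubber seal, which resists up to a peak of 8 to 10 N; then the lid drops home by itself and stays. Where on the lid it is pressed makes no difference.
- lid_top (a point): Centre of the flat upper face of the lid, 87 mm above the worktop when the lid is home. The lid is 142 by 192 mm, 12 mm thick; a rim 2 mm high runs along its edges.
- clip_front (a joint): Angle (rad) of the clip on the long -x side of the box: 0 = flat against the box, 1.57 = level, 2 = raised. Level hinge axis along that side, 73 mm along the box's -x, 80 mm up with the lid home. Turns lightly, stays put; from 0.32 rad its hook rides over a glass rib: pushed in at the tab, a peak of 4 to 10 N (each its own) near 0.15 rad, then it snaps to 0. With the lid proud it cannot latch.
- tab_front (a point): Where a finger presses that clip shut: middle of the flap's outer face, 28 mm from the hinge axis along the flap and 3.5 mm outside it. The flap is 70 mm wide, 3 mm thick and ends 34 mm from the hinge axis. Axes: x square out of the outer face (level, away from the box, when shut), y along the hinge, z along the flap to the hinge.
- clip_back (a joint): Angle (rad) of the clip on the long +x side of the box: 0 = flat against the box, 1.57 = level, 2 = raised. Level hinge axis along that side, 73 mm along the box's +x, 80 mm up with the lid home. Turns lightly, stays put; from 0.32 rad its hook rides over a glass rib: pushed in at the tab, a peak of 4 to 10 N (each its own) near 0.15 rad, then it snaps to 0. With the lid proud it cannot latch.
- tab_back (a point): Where a finger presses that clip shut: middle of the flap's outer face, 28 mm from the hinge axis along the flap and 3.5 mm outside it. The flap is 70 mm wide, 3 mm thick and ends 34 mm from the hinge axis. Axes: x square out of the outer face (level, away from the box, when shut), y along the hinge, z along the flap to the hinge.
- clip_left (a joint): Angle (rad) of the clip on the short +y side of the box: 0 = flat against the box, 1.57 = level, 2 = raised. Level hinge axis along that side, 98 mm along the box's +y, 80 mm up with the lid home. Turns lightly, stays put; from 0.32 rad its hook rides over a glass rib: pushed in at the tab, a peak of 4 to 10 N (each its own) near 0.15 rad, then it snaps to 0. With the lid proud it cannot latch.
- tab_left (a point): Where a finger presses that clip shut: middle of the flap's outer face, 28 mm from the hinge axis along the flap and 3.5 mm outside it. The flap is 60 mm wide, 3 mm thick and ends 34 mm from the hinge axis. Axes: x square out of the outer face (level, away from the box, when shut), y along the hinge, z along the flap to the hinge.
- clip_right (a joint): Angle (rad) of the clip on the short -y side of the box: 0 = flat against the box, 1.57 = level, 2 = raised. Level hinge axis along that side, 98 mm along the box's -y, 80 mm up with the lid home. Turns lightly, stays put; from 0.32 rad its hook rides over a glass rib: pushed in at the tab, a peak of 4 to 10 N (each its own) near 0.15 rad, then it snaps to 0. With the lid proud it cannot latch.
- tab_right (a point): Where a finger presses that clip shut: middle of the flap's outer face, 28 mm from the hinge axis along the flap and 3.5 mm outside it. The flap is 60 mm wide, 3 mm thick and ends 34 mm from the hinge axis. Axes: x square out of the outer face (level, away from the box, when shut), y along the hinge, z along the flap to the hinge.
- small_box: Bystander: a smaller food box of the same make, already shut, 90 by 120 by 62 mm high. Origin: centre of its underside.
- mug: Bystander: white mug, 80 mm across, 92 mm high. Origin: centre of its underside.
- mill: Bystander: dark wooden pepper mill, 54 mm across, 142 mm high. Origin: centre of its underside.
- spatula: Bystander: wooden-handled spatula lying flat, 260 mm long. Origin: underside, near its middle.
- pot: Bystander: small plant in a grey pot, 72 mm across, about 95 mm high. Origin: centre of its underside.

How it is judged:
By the outcome, as a careful person would: the job done as asked, in the order asked, and still so for the second after the job is handed in, with the robot touching nothing.
It also fails if it takes over 64 s, if anything falls off the work surface, if the arm or the gripper's body presses on something with over 40 N, if the wrist force passes 120 N, or if a joint passes its speed limit or range.

ROBOT

A 6-joint arm with a two-finger parallel gripper is mounted at the origin on the work surface. World frame = base frame: x ahead of the robot, y to its left, z up, the work surface at z = 0. Lengths are in m, angles in rad, forces in N, time in s.
With the tool pointing down it reaches from about 0.3 to 0.775 m from the base axis. Payload 14.6 kg.
Tool frame: the origin (TCP) lies midway between the tips of the shut fingers; the grasp point (between the pads) lies 19 mm behind it; z points along the fingers, y is the line along which they close (so a half turn about z gives the same grasp; the last joint's range is limited). The gripper opens to 94 mm and grips with 3 to 60 N. Pads are 16 mm wide; open, the fingers measure 119 mm over their backs; the gripper's body (75 mm by 177 mm) begins 78 mm behind the grasp point.
Start: joints at [-1.214, 0.3, 1.521, -0, 1.321, -0.067], TCP at [0.226, -0.501, 0.205] pointing down, gripper open.
Joint ranges: [-3.03, 3.03], [-0.79, 2.21], [0.23, 2.52], [-1.04, 4.18], [0, 3.07], [-2.55, 2.55]. Speed limits (rad/s): [2.22, 2.22, 2.57, 3.14, 3.14, 3.14].

INTERFACE

Orientations are given as [roll, pitch, yaw] about the fixed x, y, z axes, in that order (R = Rz(yaw) Ry(pitch) Rx(roll)).
In Python, from station import telemetry, optics, ctrl gives the robot as it stands.
- The arm moves only by the tool carry_out, never from a script. Its argument "plan" is a list that holds one entry, the list of rows, each a list of 7 numbers: the shift along the tool's x, y, z in mm, then the turn, a rotation vector about the tool's x, y, z in rad, then the finger opening in mm, from 0 to 94. A call has 1 to 20 rows; each row shifts and turns the commanded pose from where the row before left it, along the tool's axes as they then stand; what a row does not reach is not made up. A row lasts 1/12 s, in which the tool goes at most 41.7 mm and 7.16 degrees, less where a joint would pass 70% of its speed; a pose out of reach is approached as far as the arm can. A call with a gripper value outside its range is refused whole. The fingers move at their own pace and stop on an object; "squeeze" is the grip in N (left out, the last holds). Time passes only in rows, so rows that do not move let the fingers close. It gives the time, the measured TCP pose, the force, the opening and the grip force at its end, in the units of the state.
- telemetry.get_obs(): the state, without advancing time (a new reading comes with each control period).
- optics.camera(name): name is "scene" or "top"; returns a dict with "pixels" (400x640x3 uint8, red, green, blue), "intrinsics" (3x3 intrinsics, pixels), "origin" and "rotation" of the camera in the world. Camera axes: x right, y down, z forward; pixel columns grow to the right and rows downward; lengths in m; the calibration is good to about 2 mm. A picture is of the moment at which its call begins. There is no depth.
- ctrl.hand_in(): hands the job in; it is judged then, once.
The state is a dict: "time_s": time; "qpos": joint angles; "joint_vel": joint speeds; "tau": joint torques, N m; "ee_pos": TCP position; "eef_rot": TCP orientation; "force": force on the tool from outside, world axes, zero at the start; "moment": the same for the moment, N m; "grip_width": finger opening in m; "grip_force": force on a finger pad.
Only numpy, scipy, OpenCV 4.12 (cv2) and the standard library are available. Lean on these libraries where they do the work, as an engineer would, in place of code of your own. Each camera call takes 0.05 s, during which the arm holds its last target. There are 200 camera calls.

## Working session

There is one attempt and no reset: what is moved stays moved. The work goes in short steps, Python scripts to look and compute and a tool call to move; the robot and the scene stay as the last step left them, time stands still between calls to the robot, and variables do not carry over. Pictures are saved under pics/ and viewed, at most 10 in all, crops included, and the job is handed in when it is done.

Besides the shell and the picture viewer there is one more tool, called in YAML: its name, and indented under it one key for each argument. carry_out: Moves the arm, as the interface text tells. Its arguments: {"type":"object","properties":{"plan":{"type":"array","items":{"type":"array","items":{"type":"array","items":{"type":"number"}}}},"squeeze":{"type":"number"}},"required":["plan"]}

```bash
mkdir -p pics; python3 - <<'E'
from station import telemetry, optics
import cv2,numpy as np
for n in("scene","top"):
    c=optics.camera(n); cv2.imwrite(f"pics/{n}0.png",c["pixels"][:,:,::-1])
    print(n,c["intrinsics"],c["origin"],c["rotation"])
o=telemetry.get_obs();print(o)
E
```

```text
scene [[376.38460071   0.         317.00970895]
 [  0.         376.38460071 201.00022097]
 [  0.           0.           1.        ]] [ 1.21572683 -0.08850297  0.82396026] [-2.40687567 -0.01651523  1.33800064]
top [[423.26215731   0.         312.19676032]
 [  0.         423.26215731 196.40667762]
 [  0.           0.           1.        ]] [0.34898496 0.06853805 1.21440749] [-2.95652233 -0.01914018 -1.57184132]
{'time_s': 0.1, 'qpos': array([-1.21360300e+00,  3.00419569e-01,  1.52147913e+00,  1.21217597e-05,
        1.32072796e+00, -6.65943410e-02]), 'joint_vel': array([ 0.00079239, -0.00030631, -0.00165665, -0.00098779,  0.00136252,
       -0.00014698]), 'tau': array([-1.09385746e-03, -5.32650983e+01, -3.53287089e+01,  7.08416943e-02,
        2.34944432e-02, -6.03527656e-05]), 'ee_pos': array([ 0.22609239, -0.50113153,  0.20495773]), 'eef_rot': array([-3.14056172e+00, -8.05234014e-05,  4.23784616e-01]), 'force': array([0.85887068, 0.46443025, 0.17805129]), 'moment': array([-0.00011921,  0.01544856,  0.00636832]), 'grip_force': 0.0, 'grip_width': 0.09347080646326174}
```

View pics/scene0.png

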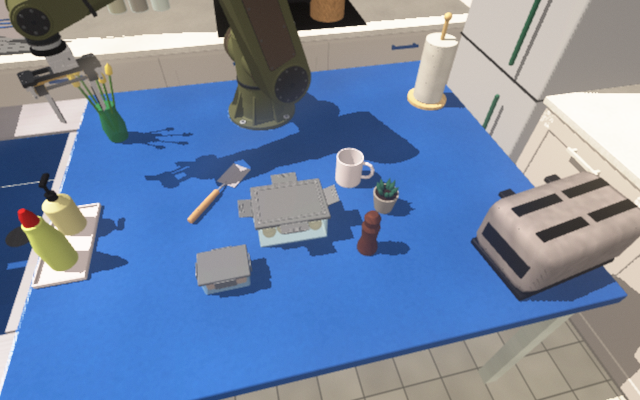

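View pics/top0.png

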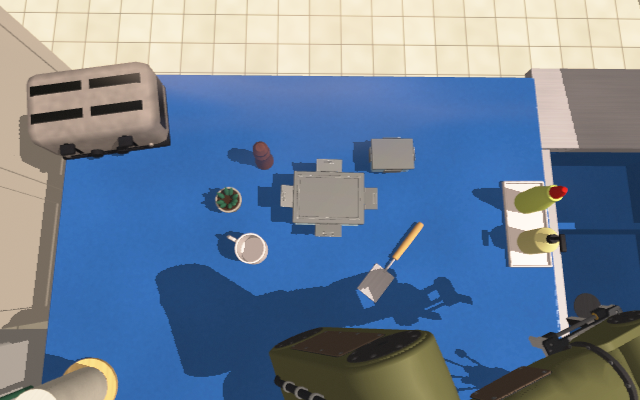

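The scene view shows the larger box with all four clips sticking out, and the bystanders around it. In the top view the lid spans roughly (293–364, 172–224), with flaps near (329,165), (328,230), (287,196) and (371,198).

```bash
cat > h.py <<'E'
from station import telemetry, optics
import cv2,numpy as np
from scipy.spatial.transform import Rotation as R
def ray(c,uv,z):
    uv=np.atleast_2d(uv).astype(float)
    d=np.c_[uv,np.ones(len(uv))]@np.linalg.inv(c["intrinsics"]).T
    d=d@R.from_euler("xyz",c["rotation"]).as_matrix().T
    o=np.array(c["origin"]); return o+d*((z-o[2])/d[:,2])[:,None]
def proj(c,P):
    p=(np.atleast_2d(P)-c["origin"])@R.from_euler("xyz",c["rotation"]).as_matrix()
    p=p@np.array(c["intrinsics"]).T; return p[:,:2]/p[:,2:]
def lid(c,z=.094):
    im=c["pixels"].astype(int); m=((im.max(2)-im.min(2)<45)&(im.min(2)>60)).astype(np.uint8)
    m[:150]=0;m[245:]=0;m[:,:275]=0;m[:,385:]=0
    o=cv2.morphologyEx(m,cv2.MORPH_OPEN,np.ones((33,33)))
    q=cv2.findContours(o,0,2)[0]; q=max(q,key=cv2.contourArea)
    r=cv2.minAreaRect(ray(c,q[:,0],z)[:,:2].astype(np.float32)); return m,r
E
python3 - <<'E'
from h import *
c=optics.camera("top");m,r=lid(c);print(r)
s=optics.camera("scene")
for n,uv,z in(("mill",(263,152),.07),("pot",(228,200),.05),("mug",(250,248),.09),("spat",(375,285),.01),("sb",(392,155),.06)):print(n,ray(c,uv,z).round(3))
print("pix of base?",proj(c,[0.4,0,0]))
a=cv2.resize(c["pixels"][145:245,270:390,::-1],None,fx=5,fy=5,interpolation=cv2.INTER_CUBIC)
b=cv2.resize(s["pixels"][165:255,230:350,::-1],None,fx=5,fy=5,interpolation=cv2.INTER_CUBIC)
cv2.imwrite("pics/a.png",a);cv2.imwrite("pics/b.png",b)
E
```

```text
((0.5567612648010254, 0.004762560129165649), (0.14531278610229492, 0.19334039092063904), 0.07231917977333069)
mill [[0.689 0.184 0.07 ]]
pot [[0.556 0.28  0.05 ]]
mug [[0.421 0.211 0.09 ]]
spat [[ 0.323 -0.13   0.01 ]]
sb [[ 0.685 -0.18   0.06 ]]
pix of base? [[328.09522638 257.37747276]]
```

View pics/a.png

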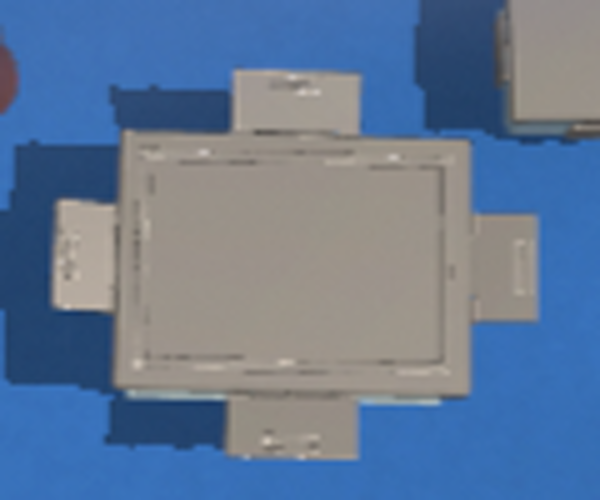

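View pics/b.png

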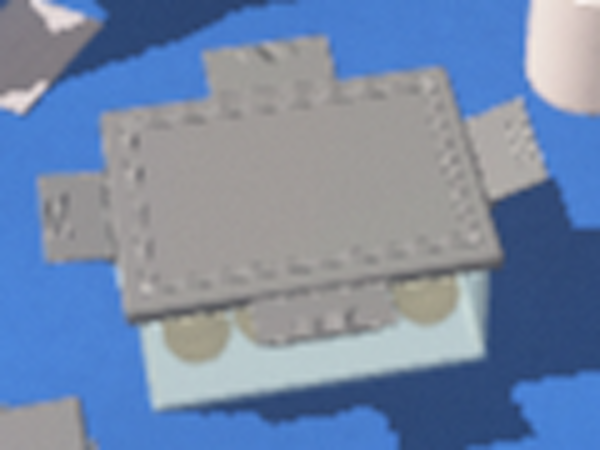

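The crops show the lid corners at about (123,130), (470,140), (470,397), (115,387) in the top crop. The flaps stick out to level or slightly above. I'll refine the pose from the corners and the flap tips.

```bash
python3 - <<'E'
from h import *
c=optics.camera("top"); f=lambda p:np.array(p)/5.+[270-.4,145-.4]
P=ray(c,f([(123,130),(470,140),(470,397),(115,387)]),.095)[:,:2]
print(P.round(4),P.mean(0)); e=(P[0]+P[3]-P[1]-P[2])/2; print("yaw of y axis deg",np.degrees(np.arctan2(-e[0],e[1])),np.linalg.norm(e))
m,_=lid(c)
n=cv2.findContours(m,0,2)[0];n=max(n,key=cv2.contourArea)
for z in(.087,.1):
  for nm,p in(("back",(297,71)),("front",(293,458)),("left",(56,255)),("right",(538,268))): print(z,nm,ray(c,f([p]),z).round(4))
E
```

```text
[[ 0.6299  0.0958]
 [ 0.625  -0.0933]
 [ 0.4841 -0.09  ]
 [ 0.4892  0.0991]] [0.5570314  0.00286527]
yaw of y axis deg -1.5153752645910092 0.18918509065995848
0.087 back [[6.657e-01 3.000e-04 8.700e-02]]
0.087 front [[0.4523 0.0042 0.087 ]]
0.087 left [[0.5621 0.1318 0.087 ]]
0.087 right [[ 0.5556 -0.1299  0.087 ]]
0.1 back [[0.6621 0.0011 0.1   ]]
0.1 front [[0.4511 0.0049 0.1   ]]
0.1 left [[0.5596 0.131  0.1   ]]
0.1 right [[ 0.5532 -0.1276  0.1   ]]
```

carry_out:
  plan:
    - [[31.8, -20.2, 0, 0, 0, 0, 0], [31.8, -20.2, 0, 0, 0, 0, 0], [31.8, -20.2, 0, 0, 0, 0, 0], [31.8, -20.2, 0, 0, 0, 0, 0], [31.8, -20.2, 0, 0, 0, 0, 0], [31.8, -20.2, 0, 0, 0, 0, 0], [31.8, -20.2, 0, 0, 0, 0, 0], [31.8, -20.2, 0, 0, 0, 0, 0], [31.8, -20.2, 0, 0, 0, 0, 0], [31.8, -20.2, 0, 0, 0, 0, 0], [31.8, -20.2, 0, 0, 0, 0, 0], [31.8, -20.2, 0, 0, 0, 0, 0], [31.8, -20.2, 0, 0, 0, 0, 0], [31.8, -20.2, 0, 0, 0, 0, 0], [31.8, -20.2, 0, 0, 0, 0, 0], [31.8, -20.2, 0, 0, 0, 0, 0], [0, 0, 10, 0, 0, 0.112, 0], [0, 0, 20, 0, 0, 0.112, 0], [0, 0, 20, 0, 0, 0.112, 0], [0, 0, 20, 0, 0, 0.114, 0]]

```text
time_s: 1.92
ee_pos: [0.557, 0.0028, 0.1345]
eef_rot: [-3.142, -0.0, -0.031]
force: [0.3, -0.1, -0.2]
grip_width: 0.0005
grip_force: 0.0
```

carry_out:
  plan:
    - [[0, 0, 15, 0, 0, 0, 0], [0, 0, 12, 0, 0, 0, 0], [0, 0, 6, 0, 0, 0, 0], [0, 0, 2, 0, 0, 0, 0], [0, 0, 1, 0, 0, 0, 0], [0, 0, 1, 0, 0, 0, 0], [0, 0, 1, 0, 0, 0, 0], [0, 0, 1, 0, 0, 0, 0], [0, 0, 1, 0, 0, 0, 0], [0, 0, 1, 0, 0, 0, 0], [0, 0, 0, 0, 0, 0, 0]]

```text
time_s: 2.83
ee_pos: [0.557, 0.0025, 0.0944]
eef_rot: [-3.142, 0.0, -0.026]
force: [-0.5, -0.1, -0.9]
grip_width: 0.0007
grip_force: 0.0
```

carry_out:
  plan:
    - [[0, 0, 0.8, 0, 0, 0, 0], [0, 0, 0.8, 0, 0, 0, 0], [0, 0, 0.8, 0, 0, 0, 0], [0, 0, 0.8, 0, 0, 0, 0], [0, 0, 0, 0, 0, 0, 0]]

```text
time_s: 3.25
ee_pos: [0.557, 0.0025, 0.0918]
eef_rot: [3.142, -0.0, -0.026]
force: [-4.0, -0.5, 6.8]
grip_width: 0.0003
grip_force: 3.7
```

carry_out:
  plan:
    - [[0, 0, 0.7, 0, 0, 0, 0], [0, 0, 0.7, 0, 0, 0, 0], [0, 0, 0, 0, 0, 0, 0]]

```text
time_s: 3.5
ee_pos: [0.557, 0.0025, 0.0897]
eef_rot: [-3.142, 0.0, -0.026]
force: [1.1, 0.4, 0.1]
grip_width: 0.0003
grip_force: 0.0
```

carry_out:
  plan:
    - [[0, 0, 0.8, 0, 0, 0, 0], [0, 0, 0.8, 0, 0, 0, 0], [0, 0, 0.8, 0, 0, 0, 0], [0, 0, 0, 0, 0, 0, 0]]

```text
time_s: 3.83
ee_pos: [0.557, 0.0025, 0.0873]
eef_rot: [-3.142, 0.0, -0.026]
force: [-0.0, 0.6, 0.4]
grip_width: 0.0007
grip_force: 0.0
```

carry_out:
  plan:
    - [[0, 0, -20, 0, 0, 0, 0], [0, 0, -25, 0, 0, 0, 0], [35, 0, 0, 0, 0, 0, 0], [35, 0, 0, 0, 0, 0, 0], [34, 0, 0, 0, 0, 0, 0], [0, 0, 0, 0, 0, 0, 0], [0, 0, 12, 0, 0, 0, 0], [0, 0, 10, 0, 0, 0, 0], [0, 0, 8, 0, 0, 0, 0], [0, 0, 8, 0, 0, 0, 0], [0, 0, 8, 0, 0, 0, 0], [0, 0, 8, 0, 0, 0, 0], [0, 0, 8, 0, 0, 0, 0], [0, 0, 8, 0, 0, 0, 0], [0, 0, 8, 0, 0, 0, 0], [0, 0, 7, 0, 0, 0, 0], [0, 0, 5, 0, 0, 0, 0], [0, 0, 0, 0, 0, 0, 0]]

```text
time_s: 5.33
ee_pos: [0.6603, -0.0002, 0.0408]
eef_rot: [-3.142, 0.002, -0.026]
force: [0.7, -0.5, 0.4]
grip_width: 0.0003
grip_force: 0.2
```

```bash
python3 - <<'E'
from h import *
ims=[optics.camera(n)["pixels"][y:y+100,x:x+120,::-1] for n,x,y in(("top",270,145),("scene",230,165))]
cv2.imwrite("pics/c.png",cv2.resize(np.hstack(ims),None,fx=3.3,fy=3.3,interpolation=cv2.INTER_CUBIC))
E
```

```text
(no output)
```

View pics/c.png

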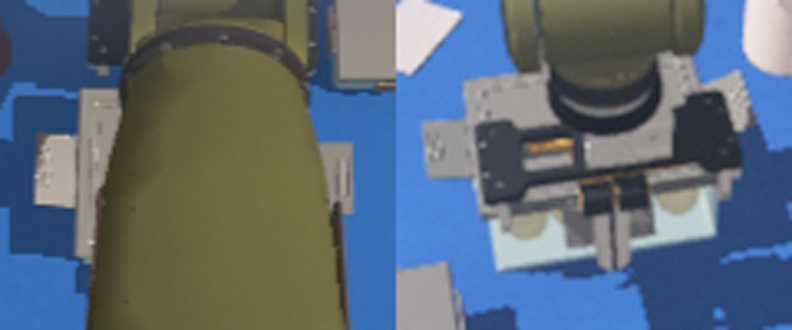

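The scene half (right) shows the finger in front of the back flap, which is now folded down. I'll push it in.

carry_out:
  plan:
    - [[-4, 0, 0, 0, 0, 0, 0], [-3, 0, 0, 0, 0, 0, 0], [-1, 0, 0, 0, 0, 0, 0], [-1, 0, 0, 0, 0, 0, 0], [-1, 0, 0, 0, 0, 0, 0], [-1, 0, 0, 0, 0, 0, 0], [0, 0, 0, 0, 0, 0, 0]]

```text
time_s: 6.02
ee_pos: [0.6504, 0.0, 0.0427]
eef_rot: [3.142, -0.002, -0.026]
force: [4.6, 0.3, -1.0]
grip_width: 0.0004
grip_force: 2.2
```

carry_out:
  plan:
    - [[-0.8, 0, 0, 0, 0, 0, 0], [-0.8, 0, 0, 0, 0, 0, 0], [-0.8, 0, 0, 0, 0, 0, 0], [0, 0, 0, 0, 0, 0, 0]]

```text
time_s: 6.35
ee_pos: [0.6473, 0.0001, 0.0427]
eef_rot: [-3.142, 0.0, -0.026]
force: [-0.2, -0.4, 1.0]
grip_width: 0.0005
grip_force: 0.0
```

carry_out:
  plan:
    - [[-1, 0, 0, 0, 0, 0, 0], [-1, 0, 0, 0, 0, 0, 0], [-1, 0, 0, 0, 0, 0, 0], [0, 0, 0, 0, 0, 0, 0]]

```text
time_s: 6.68
ee_pos: [0.6459, 0.0002, 0.0432]
eef_rot: [3.142, -0.004, -0.026]
force: [10.5, -0.4, -2.9]
grip_width: 0.0005
grip_force: 5.7
```

carry_out:
  plan:
    - [[20, 0, 0, 0, 0, 0, 0], [0, 0, -30, 0, 0, 0, 0], [0, 0, -30, 0, 0, 0, 0], [0, 0, -28, 0, 0, 0, 0], [-35, 0, 0, 0, 0, 0, 0], [-35, 0, 0, 0, 0, 0, 0], [-35, 0, 0, 0, 0, 0, 0], [-35, 0, 0, 0, 0, 0, 0], [-35, 0, 0, 0, 0, 0, 0], [-35, 0, 0, 0, 0, 0, 0], [0, 0, 0, 0, 0, 0, 0], [0, 0, 12, 0, 0, 0, 0], [0, 0, 12, 0, 0, 0, 0], [0, 0, 10, 0, 0, 0, 0], [0, 0, 10, 0, 0, 0, 0], [0, 0, 10, 0, 0, 0, 0], [0, 0, 10, 0, 0, 0, 0], [0, 0, 10, 0, 0, 0, 0], [0, 0, 8, 0, 0, 0, 0], [0, 0, 6, 0, 0, 0, 0]]

```text
time_s: 8.35
ee_pos: [0.4543, 0.0052, 0.0412]
eef_rot: [-3.142, 0.001, -0.026]
force: [-0.3, 0.5, -0.2]
grip_width: 0.0004
grip_force: 0.0
```

```bash
python3 - <<'E'
from h import *
o=telemetry.get_obs();print(o["ee_pos"],o["force"])
ims=[optics.camera(n)["pixels"][y:y+100,x:x+120,::-1] for n,x,y in(("top",270,145),("scene",230,165))]
cv2.imwrite("pics/d.png",cv2.resize(np.hstack(ims),None,fx=3.3,fy=3.3,interpolation=cv2.INTER_CUBIC))
E
```

```text
[0.45429777 0.00520814 0.04117995] [-0.30343984  0.47844313 -0.19193045]
```

View pics/d.png

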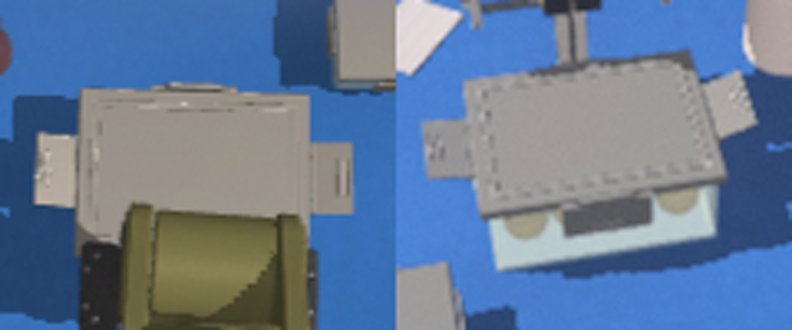

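The back clip now lies flat against the tub (crop around (607,215)) and the finger is down outside the front flap. Next I push the front clip.

carry_out:
  plan:
    - [[3, 0, 0, 0, 0, 0, 0], [3, 0, 0, 0, 0, 0, 0], [1, 0, 0, 0, 0, 0, 0], [1, 0, 0, 0, 0, 0, 0], [1, 0, 0, 0, 0, 0, 0], [1, 0, 0, 0, 0, 0, 0], [0, 0, 0, 0, 0, 0, 0]]

```text
time_s: 9.03
ee_pos: [0.4649, 0.0049, 0.0426]
eef_rot: [-3.142, -0.0, -0.026]
force: [-0.5, -0.3, -0.7]
grip_width: 0.0006
grip_force: 0.3
```

carry_out:
  plan:
    - [[0.8, 0, 0, 0, 0, 0, 0], [0.8, 0, 0, 0, 0, 0, 0], [0.8, 0, 0, 0, 0, 0, 0], [0, 0, 0, 0, 0, 0, 0]]

```text
time_s: 9.37
ee_pos: [0.4664, 0.0049, 0.0421]
eef_rot: [-3.142, 0.002, -0.026]
force: [-5.0, 0.4, -0.8]
grip_width: 0.0001
grip_force: 2.6
```

carry_out:
  plan:
    - [[0.8, 0, 0, 0, 0, 0, 0], [0.8, 0, 0, 0, 0, 0, 0], [0, 0, 0, 0, 0, 0, 0]]

```text
time_s: 9.62
ee_pos: [0.4675, 0.0049, 0.0417]
eef_rot: [-3.142, 0.003, -0.026]
force: [-7.1, -0.9, -3.2]
grip_width: 0.0003
grip_force: 3.3
```

carry_out:
  plan:
    - [[0.6, 0, 0, 0, 0, 0, 0], [0.6, 0, 0, 0, 0, 0, 0], [0, 0, 0, 0, 0, 0, 0]]

```text
time_s: 9.87
ee_pos: [0.4684, 0.0048, 0.0415]
eef_rot: [-3.142, 0.004, -0.026]
force: [-6.9, -0.4, -4.9]
grip_width: 0.0008
grip_force: 3.8
```

carry_out:
  plan:
    - [[0.6, 0, 0, 0, 0, 0, 0], [0.6, 0, 0, 0, 0, 0, 0], [0, 0, 0, 0, 0, 0, 0]]

```text
time_s: 10.12
ee_pos: [0.4694, 0.0048, 0.0414]
eef_rot: [-3.142, 0.004, -0.026]
force: [-8.1, -0.5, -6.7]
grip_width: 0.0006
grip_force: 3.8
```

carry_out:
  plan:
    - [[0, 0, 0.8, 0, 0, 0, 0], [0, 0, 0.8, 0, 0, 0, 0], [0, 0, 0, 0, 0, 0, 0]]

```text
time_s: 10.37
ee_pos: [0.471, 0.0048, 0.0407]
eef_rot: [-3.142, 0.0, -0.026]
force: [-3.8, 1.2, -2.2]
grip_width: 0.0002
grip_force: 1.7
```

```bash
python3 - <<'E'
from h import *
ims=[optics.camera(n)["pixels"][y:y+100,x:x+120,::-1] for n,x,y in(("top",270,145),("scene",230,165))]
cv2.imwrite("pics/e.png",cv2.resize(np.hstack(ims),None,fx=3.3,fy=3.3,interpolation=cv2.INTER_CUBIC))
a=cv2.imread("pics/d.png");b=cv2.imread("pics/e.png")
g=lambda i,x,y,w,h:cv2.cvtColor(i[y:y+h,x:x+w],6).astype(np.float32)
for r in((70,70,180,50),(40,120,60,100),(460,180,280,100)):print(cv2.phaseCorrelate(g(a,*r),g(b,*r)))
E
```

```text
((-0.09068847935111535, 0.032799423169414865), 0.8519373891618517)
((-0.13543869952906107, -0.025919254576010076), 0.5675150014559428)
((-0.013219930263971946, 0.04756896067393512), 0.8186102814144558)
```

The box hasn't moved and the force has dropped. One small probe to confirm.

carry_out:
  plan:
    - [[0.6, 0, 0, 0, 0, 0, 0], [0, 0, 0, 0, 0, 0, 0]]

```text
time_s: 10.63
ee_pos: [0.4721, 0.0047, 0.041]
eef_rot: [3.142, -0.001, -0.026]
force: [-0.3, 0.4, -0.7]
grip_width: 0.0004
grip_force: 0.5
```

carry_out:
  plan:
    - [[0.8, 0, 0, 0, 0, 0, 0], [0.8, 0, 0, 0, 0, 0, 0], [0, 0, 0, 0, 0, 0, 0]]

```text
time_s: 10.88
ee_pos: [0.4734, 0.0047, 0.0411]
eef_rot: [3.142, 0.0, -0.026]
force: [-5.1, 0.3, 1.8]
grip_width: 0.0005
grip_force: 2.3
```

carry_out:
  plan:
    - [[-20, 0, 0, 0, 0, 0, 0], [0, 0, -30, 0, 0, 0, 0], [0, 0, -30, 0, 0, 0, 0], [0, 0, -28, 0, 0, 0, 0], [26.5, 26, 0, 0, 0, 0, 0], [26.5, 26, 0, 0, 0, 0, 0], [26.5, 27, 0, 0, 0, 0, 0], [26.5, 27, 0, 0, 0, 0, 0], [0, 26.5, 0, 0, 0, 0, 0], [0, 0, 0, 0, 0, 0, 0], [0, 0, 12, 0, 0, 0, 0], [0, 0, 12, 0, 0, 0, 0], [0, 0, 10, 0, 0, 0, 0], [0, 0, 10, 0, 0, 0, 0], [0, 0, 10, 0, 0, 0, 0], [0, 0, 10, 0, 0, 0, 0], [0, 0, 10, 0, 0, 0, 0], [0, 0, 8, 0, 0, 0, 0], [0, 0, 6, 0, 0, 0, 0]]

```text
time_s: 12.47
ee_pos: [0.5555, -0.1299, 0.0396]
eef_rot: [-3.141, 0.001, -0.026]
force: [-0.5, 0.3, 1.0]
grip_width: 0.0004
grip_force: 0.0
```

```bash
python3 - <<'E'
from h import *
ims=[optics.camera(n)["pixels"][y:y+100,x:x+120,::-1] for n,x,y in(("top",270,145),("scene",230,165))]
cv2.imwrite("pics/f.png",cv2.resize(np.hstack(ims),None,fx=3.3,fy=3.3,interpolation=cv2.INTER_CUBIC))
E
```

```text
(no output)
```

View pics/f.png

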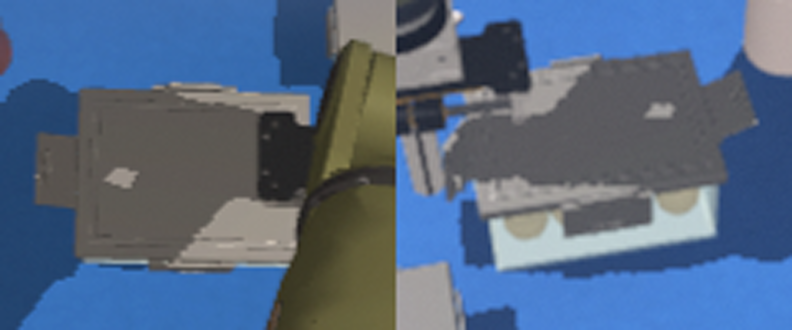

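The front clip shows flat in the top view, and the right flap is folded down beside the finger. Next I push it in.

carry_out:
  plan:
    - [[0, -3, 0, 0, 0, 0, 0], [0, -3, 0, 0, 0, 0, 0], [0, -1, 0, 0, 0, 0, 0], [0, -1, 0, 0, 0, 0, 0], [0, -1, 0, 0, 0, 0, 0], [0, -1, 0, 0, 0, 0, 0], [0, 0, 0, 0, 0, 0, 0]]

```text
time_s: 13.15
ee_pos: [0.5562, -0.1198, 0.041]
eef_rot: [-3.142, -0.0, -0.026]
force: [-0.8, 0.1, 0.2]
grip_width: 0.0003
grip_force: 0.1
```

carry_out:
  plan:
    - [[0, -0.8, 0, 0, 0, 0, 0], [0, -0.8, 0, 0, 0, 0, 0], [0, -0.8, 0.2, 0, 0, 0, 0], [0, 0, 0, 0, 0, 0, 0]]

```text
time_s: 13.48
ee_pos: [0.5561, -0.1178, 0.0405]
eef_rot: [3.141, 0.0, -0.026]
force: [1.2, -4.5, -1.7]
grip_width: 0.0005
grip_force: 1.6
```

carry_out:
  plan:
    - [[0, -0.7, 0.3, 0, 0, 0, 0], [0, -0.7, 0.3, 0, 0, 0, 0], [0, 0, 0, 0, 0, 0, 0]]

```text
time_s: 13.73
ee_pos: [0.5562, -0.1163, 0.04]
eef_rot: [3.141, -0.0, -0.026]
force: [0.2, -3.8, -2.0]
grip_width: 0.0005
grip_force: 1.9
```

carry_out:
  plan:
    - [[0, -0.7, 0.3, 0, 0, 0, 0], [0, -0.7, 0.3, 0, 0, 0, 0], [0, 0, 0, 0, 0, 0, 0]]

```text
time_s: 13.98
ee_pos: [0.5561, -0.1145, 0.0394]
eef_rot: [-3.141, 0.0, -0.026]
force: [0.3, -3.0, -1.1]
grip_width: 0.0001
grip_force: 1.1
```

carry_out:
  plan:
    - [[0, -0.7, 0.2, 0, 0, 0, 0], [0, -0.7, 0.2, 0, 0, 0, 0], [0, 0, 0, 0, 0, 0, 0]]

```text
time_s: 14.23
ee_pos: [0.5562, -0.1129, 0.039]
eef_rot: [-3.141, 0.0, -0.026]
force: [-0.0, 0.4, 0.5]
grip_width: 0.0004
grip_force: 0.0
```

carry_out:
  plan:
    - [[0, -0.8, 0, 0, 0, 0, 0], [0, -0.8, 0, 0, 0, 0, 0], [0, 0, 0, 0, 0, 0, 0]]

```text
time_s: 14.48
ee_pos: [0.5563, -0.1115, 0.0391]
eef_rot: [-3.141, -0.0, -0.026]
force: [-0.4, -0.1, -0.1]
grip_width: 0.0003
grip_force: 0.0
```

carry_out:
  plan:
    - [[0, 20, 0, 0, 0, 0, 0], [0, 0, -30, 0, 0, 0, 0], [0, 0, -30, 0, 0, 0, 0], [0, 0, -30, 0, 0, 0, 0], [0, -33.5, 0, 0, 0, 0, 0], [0, -33.5, 0, 0, 0, 0, 0], [0, -33.5, 0, 0, 0, 0, 0], [0, -33.5, 0, 0, 0, 0, 0], [0, -33.5, 0, 0, 0, 0, 0], [0, -33.5, 0, 0, 0, 0, 0], [0, -33.5, 0, 0, 0, 0, 0], [0, -33.5, 0, 0, 0, 0, 0], [0, 0, 0, 0, 0, 0, 0], [0, 0, 15, 0, 0, 0, 0], [0, 0, 15, 0, 0, 0, 0], [0, 0, 13, 0, 0, 0, 0], [0, 0, 13, 0, 0, 0, 0], [0, 0, 13, 0, 0, 0, 0], [0, 0, 12, 0, 0, 0, 0], [0, 0, 8, 0, 0, 0, 0]]

```text
time_s: 16.15
ee_pos: [0.5624, 0.1358, 0.0389]
eef_rot: [3.141, 0.001, -0.026]
force: [-0.1, 1.5, -0.2]
grip_width: 0.0004
grip_force: 0.2
```

```bash
python3 - <<'E'
from h import *
ims=[optics.camera(n)["pixels"][y:y+100,x:x+120,::-1] for n,x,y in(("top",270,145),("scene",230,165))]
cv2.imwrite("pics/g.png",cv2.resize(np.hstack(ims),None,fx=3.3,fy=3.3,interpolation=cv2.INTER_CUBIC))
E
```

```text
(no output)
```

View pics/g.png

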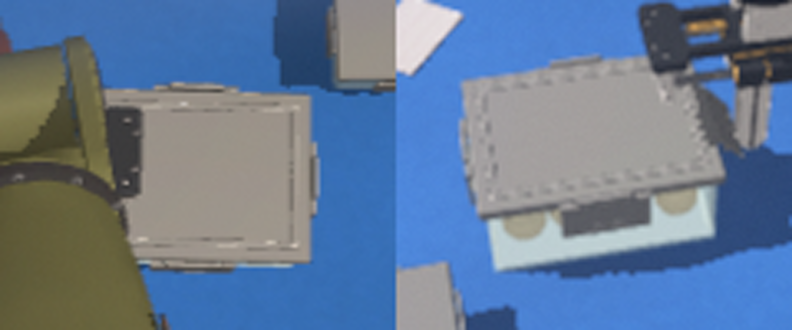

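The right clip is flat, and so are the back and front ones. The left flap is folded down beside the finger, so I push it in.

carry_out:
  plan:
    - [[0, 3, 0, 0, 0, 0, 0], [0, 3, 0, 0, 0, 0, 0], [0, 1, 0, 0, 0, 0, 0], [0, 1, 0, 0, 0, 0, 0], [0, 1, 0, 0, 0, 0, 0], [0, 1, 0, 0, 0, 0, 0], [0, 0, 0, 0, 0, 0, 0]]

```text
time_s: 16.83
ee_pos: [0.5627, 0.1259, 0.0403]
eef_rot: [3.142, -0.001, -0.026]
force: [-0.2, 0.4, -0.5]
grip_width: 0.0005
grip_force: 0.1
```

carry_out:
  plan:
    - [[0, 0.8, 0, 0, 0, 0, 0], [0, 0.8, 0, 0, 0, 0, 0], [0, 0.8, 0.2, 0, 0, 0, 0], [0, 0, 0, 0, 0, 0, 0]]

```text
time_s: 17.17
ee_pos: [0.5624, 0.1238, 0.0398]
eef_rot: [-3.141, 0.0, -0.026]
force: [-0.1, 2.4, -0.4]
grip_width: 0.0004
grip_force: 0.9
```

carry_out:
  plan:
    - [[0, 0.7, 0.3, 0, 0, 0, 0], [0, 0.7, 0.3, 0, 0, 0, 0], [0, 0, 0, 0, 0, 0, 0]]

```text
time_s: 17.42
ee_pos: [0.5624, 0.1225, 0.0393]
eef_rot: [-3.141, -0.0, -0.026]
force: [0.1, 3.9, -0.1]
grip_width: 0.0003
grip_force: 2.3
```

carry_out:
  plan:
    - [[0, 0.7, 0.3, 0, 0, 0, 0], [0, 0.7, 0.3, 0, 0, 0, 0], [0, 0, 0, 0, 0, 0, 0]]

```text
time_s: 17.67
ee_pos: [0.5624, 0.1211, 0.0387]
eef_rot: [-3.141, -0.0, -0.026]
force: [-0.4, 5.6, 0.5]
grip_width: 0.0004
grip_force: 2.6
```

carry_out:
  plan:
    - [[0, 0.7, 0.3, 0, 0, 0, 0], [0, 0.7, 0.3, 0, 0, 0, 0], [0, 0, 0, 0, 0, 0, 0]]

```text
time_s: 17.92
ee_pos: [0.5624, 0.1195, 0.0382]
eef_rot: [-3.142, -0.0, -0.026]
force: [0.7, 2.7, 1.2]
grip_width: 0.0006
grip_force: 1.7
```

carry_out:
  plan:
    - [[0, 0.7, 0.2, 0, 0, 0, 0], [0, 0.7, 0.1, 0, 0, 0, 0], [0, 0, 0, 0, 0, 0, 0]]

```text
time_s: 18.17
ee_pos: [0.5622, 0.1177, 0.0377]
eef_rot: [3.141, 0.0, -0.026]
force: [-0.1, 0.6, 0.5]
grip_width: 0.0006
grip_force: 0.1
```

carry_out:
  plan:
    - [[0, 0.6, 0, 0, 0, 0, 0], [0, 0.6, 0, 0, 0, 0, 0], [0, 0, 0, 0, 0, 0, 0]]

```text
time_s: 18.42
ee_pos: [0.5622, 0.1166, 0.0377]
eef_rot: [3.141, 0.0, -0.026]
force: [-0.7, -0.9, -0.2]
grip_width: 0.0005
grip_force: 0.0
```

Snapped. I'll retreat, raise the arm and move it clear towards the robot for a final look.

carry_out:
  plan:
    - [[0, -20, 0, 0, 0, 0, 0], [0, 0, -30, 0, 0, 0, 0], [0, 0, -35, 0, 0, 0, 0], [0, 0, -35, 0, 0, 0, 0], [0, 0, -35, 0, 0, 0, 0], [-30, 0, -20, 0, 0, 0, 0], [-30, 0, 0, 0, 0, 0, 0], [-30, 0, 0, 0, 0, 0, 0], [-30, 0, 0, 0, 0, 0, 0], [-30, 0, 0, 0, 0, 0, 0], [-20, 0, 0, 0, 0, 0, 0], [0, 0, 0, 0, 0, 0, 0]]

```text
time_s: 19.42
ee_pos: [0.3903, 0.1413, 0.193]
eef_rot: [3.142, -0.0, -0.025]
force: [0.2, -0.6, -0.2]
grip_width: 0.0002
grip_force: 0.0
```

```bash
python3 - <<'E'
from h import *
ims=[optics.camera(n)["pixels"][y:y+100,x:x+120,::-1] for n,x,y in(("top",270,145),("scene",230,165))]
cv2.imwrite("pics/i.png",cv2.resize(np.hstack(ims),None,fx=3.3,fy=3.3,interpolation=cv2.INTER_CUBIC))
E
```

```text
(no output)
```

View pics/i.png

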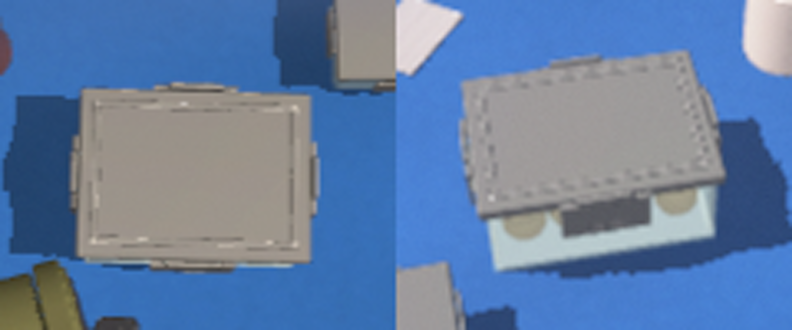

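All four clips lie flat (top crop, about (195,88), (193,267), (75,172) and (315,178)), and the box is where it was. Handing in.

```bash
python3 -c "
from station import ctrl; print(ctrl.hand_in())"
```

```text
the job is handed in; nothing more can be done
None
```

The larger box is shut and handed in: the lid is home, all four clips snapped in (force drop felt, all flat in the last pictures), the box and the other items were not seen to move, and it took about 19.5 s.

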